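# Tune a coil matching box by its recessed thumbwheel

### The arm

A 7-joint arm with a two-finger parallel gripper is mounted at the origin on the work surface. World frame = base frame: x ahead of the robot, y to its left, z up, the work surface at z = 0. Lengths are in m, angles in degrees, forces in N, time in s.
With the tool pointing down it reaches from about 0.4 to 0.875 m from the base axis. Payload 6.5 kg.
Tool frame: the origin (TCP) lies on the mounting face of the last link; the fingertips stand 166 mm ahead of it and the grasp point (between the pads) lies 147 mm ahead of it; z points along the fingers, y is the direction in which the jaws open and shut (so a half turn about z gives the same grasp; the last joint's range is limited). The gripper opens to 88 mm and grips with 3 to 60 N. Pads are 18 mm wide; open, the fingers measure 123 mm over their backs; the gripper's body (75 mm by 187 mm) begins 45 mm behind the grasp point.
Start: joints at [-73.235, 30.733, -0.252, 88.115, 0.149, 61.152, -4.079], TCP at [0.228, 0.609, 0.405] pointing down, gripper open.
Joint ranges: [-154.64, 154.64], [-21.42, 123.67], [-72.66, 72.17], [13.99, 137.28], [-74.86, 254.86], [10.95, 109.41], [-158.01, 158.01]. Speed limits (degrees/s): [136.94, 136.94, 180, 180, 180, 180, 180].

### API

Orientations are given as [roll, pitch, yaw] about the fixed x, y, z axes, in that order (R = Rz(yaw) Ry(pitch) Rx(roll)).
In Python, from rig import monitor, viewer, close_job gives the robot as it stands.
- The arm moves only by the tool drive_tool, never from a script. Its argument "motion" is a list that holds one entry, the list of rows, each a list of 7 numbers: the turn, a rotation vector about the tool's x, y, z in rad, then the shift along the tool's x, y, z in m, then the finger opening in m, from 0 to 0.0881. A call has 1 to 12 rows; each row shifts and turns the commanded pose from where the row before left it, along the tool's axes as they then stand; what a row does not reach is not made up. A row lasts 1/12 s, in which the tool goes at most 41.7 mm and 7.16 degrees, less where a joint would pass 70% of its speed; a pose out of reach is approached as far as the arm can. A call with a gripper value outside its range is refused whole. The fingers move at their own pace and stop on an object; the grip force is fixed at half the most. Time passes only in rows, so rows that do not move let the fingers close. It gives the time, the measured TCP pose, the force and the opening at its end, in the units of the state.
- monitor.observe(): the state, without advancing time (a new reading comes with each control period).
- viewer.capture(name): name is "scene" or "top" or "wrist"; returns the picture (384x512x3 uint8, blue, green, red); there is no depth.
- viewer.calibration(name): a dict with "K" (3x3 intrinsics, pixels), "pose" (4x4, takes a point from camera to world coordinates). Camera axes: x right, y down, z forward; pixel columns grow to the right and rows downward; lengths in m; the calibration is good to about 2 mm. A picture is of the moment at which its call begins: read the wrist's pose just before it. calibration takes no time and is no camera call; for the wrist camera it gives the pose at the moment of the call.
- close_job(): hands the job in, once; it reports no verdict.
The state is a dict: "clock": time; "joint_positions": joint angles; "dq": joint speeds; "joint_efforts": joint torques, N m; "tool_pos": TCP position; "tool_rot": TCP orientation; "force": force on the tool from outside, world axes, zero at the start; "torque": the same for the moment, N m; "grip_width": finger opening in m.
Only numpy, scipy, OpenCV 4.12 (cv2) and the standard library are available. Lean on these libraries where they do the work, as an engineer would, in place of code of your own. Each camera call takes 0.05 s, during which the arm holds its last target.

### The job

Slide the little cover off the recessed thumbwheel of the tuner box and roll the wheel with a fingertip on its exposed rim, pressing gently, until the white line on the dial drum in the window stands between the two prongs of the brass fork. Then slide the cover fully home over the wheel again; leave the other things on the bench alone.

Things in the scene. Friction and masses are not known exactly. Their poses are not given: they have to be found in the camera images.
- tuner: aluminium tuner box, 140 mm (own x) by 220 mm (own y) by 80 mm high, fixed to the bench; origin at the centre of its underside, z up. In its top: a slot for the thumbwheel, 18 mm (x) by 54 mm (y), centred at x = -30, y = -50 mm; beside it a clear flush window (x +12 to +44, y -80 to -20 mm), under which the dial drum and the fixed brass fork show
- wheel_slot (a point): middle of the wheel's slot, level with the box's top face, 80 mm above the bench. The wheel's rim stands 3 to 9 mm above it, differing from box to box: feel for it. The wheel is sprung: it yields down 1.5 mm, 1.4 N at first touch to 6 N at 1.5 mm, then is rigid; over 12 N harms it. It turns with 1.2 N along the rim, so press with 2.5 to 5 N; stays where left. A slipping finger turns it less
- wheel (a joint): turn of the black ribbed thumbwheel, rad: grows as the top of its rim rolls to the box's +y, 32 mm of rim per rad; stops at -1.4 and 1.4. 64 mm across, 14 mm thick, axle along the box's x below the slot's middle. On its shaft a black drum, 40 mm across, with one white line along x: on top at 0, midway between the fork's prongs at 0.30 (they are 7.7 mm apart). Starts below -0.3
- cover (a joint): sliding cover over the wheel: a grey hood 34 mm (x) by 56 mm (y) by 12 mm high on the top face, open below. 0 = closed, centred over the wheel; 0.085 m = fully open, slid to the box's +y. Moves with 1.5 N of friction, hard stops at both ends
- cover_rib (a point): middle of the top of the black rib on the cover, moves with it; the rib is 28 mm (x) by 12 mm (y) and stands 14 mm above the hood, its top 106 mm above the bench; push or pinch it along y

How it is judged:
By the outcome, as a careful person would: the job done as asked, in the order asked, and still so for the second after the job is handed in, with the robot touching nothing.
It also fails if it takes over 58 s, if anything falls off the work surface, if the arm or the gripper's body presses on something with over 40 N, if the wrist force passes 120 N, or if a joint passes its speed limit or range.

## Working session

There is one attempt and no reset: what is moved stays moved. The work goes in short steps, Python scripts to look and compute and a tool call to move; the robot and the scene stay as the last step left them, time stands still between calls to the robot, and variables do not carry over. Pictures are saved under pics/ and viewed, and the job is handed in when it is done.

Besides the shell and the picture viewer there is one more tool, called after "Request:" as name(argument=value, ...), one argument or row to a line, values as JSON. drive_tool: Moves the arm, as the interface text tells. Its arguments: {"type":"object","properties":{"motion":{"type":"array","items":{"type":"array","items":{"type":"array","items":{"type":"number"}}}}},"required":["motion"]}

```bash
mkdir -p pics; ls; python3 - <<'E'
from rig import monitor, viewer
import cv2
s=monitor.observe(); print({k:s[k] for k in('clock','tool_pos','tool_rot','force','grip_width')})
for n in("scene","top"):
    c=viewer.calibration(n); print(n,c)
    cv2.imwrite(f"pics/{n}0.png",viewer.capture(n))
E
```

```text
pics
{'clock': 0.0, 'tool_pos': array([0.2281633 , 0.60828707, 0.40388056]), 'tool_rot': array([-1.79906260e+02,  7.72954008e-03,  1.59445112e+02]), 'force': array([-0.069696  , -1.02635473, -0.36030394]), 'grip_width': 0.08820029815836986}
scene {'K': array([[459.83386755,   0.        , 254.12732691],
       [  0.        , 459.83386755, 187.44827427],
       [  0.        ,   0.        ,   1.        ]]), 'pose': array([[-0.79151937,  0.36442497, -0.49060323,  0.9167278 ],
       [ 0.6110684 ,  0.45929122, -0.6447069 ,  0.45254468],
       [-0.00961753, -0.81009013, -0.58622648,  0.47420808],
       [ 0.        ,  0.        ,  0.        ,  1.        ]])}
top {'K': array([[499.11182664,   0.        , 256.04204557],
       [  0.        , 499.11182664, 189.4517551 ],
       [  0.        ,   0.        ,   1.        ]]), 'pose': array([[ 0.02530344, -0.99723652,  0.0698502 ,  0.50942424],
       [-0.99922226, -0.02734384, -0.02841107,  0.02292297],
       [ 0.03024253, -0.06907698, -0.99715283,  0.73434931],
       [ 0.        ,  0.        ,  0.        ,  1.        ]])}
```

View pics/scene0.png

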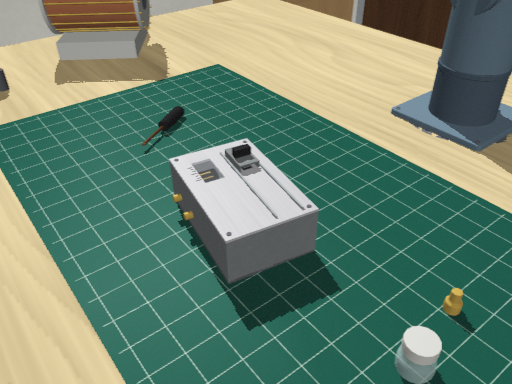

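View pics/top0.png

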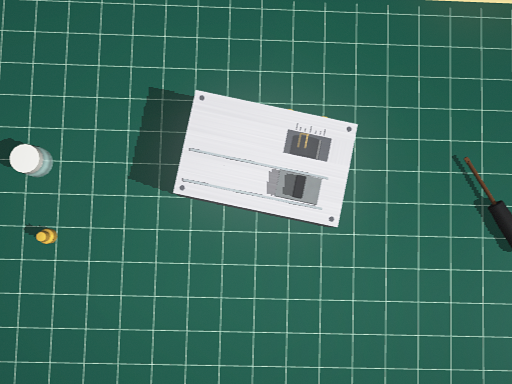

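```bash
cat > h.py <<'E'
import numpy as np, cv2
from rig import monitor, viewer
def ray(name,uv,z,c=None):
    c=c or viewer.calibration(name); K,P=c['K'],c['pose']
    uv=np.atleast_2d(uv).astype(float)
    d=np.c_[(uv-K[:2,2])/[K[0,0],K[1,1]],np.ones(len(uv))]@P[:3,:3].T
    return P[:3,3]+d*((z-P[2,3])/d[:,2])[:,None]
def proj(name,p,c=None):
    c=c or viewer.calibration(name); K,P=c['K'],c['pose']
    q=(np.atleast_2d(p)-P[:3,3])@P[:3,:3]@K.T
    return q[:,:2]/q[:,2:]
E
python3 - <<'E'
from h import *
im=cv2.imread('pics/top0.png')
m=((im.min(2)>150)).astype(np.uint8)
m=cv2.morphologyEx(m,cv2.MORPH_OPEN,np.ones((5,5)))
cs,_=cv2.findContours(m,cv2.RETR_EXTERNAL,cv2.CHAIN_APPROX_NONE)
c=max(cs,key=cv2.contourArea); h=cv2.convexHull(c)[:,0]
w=ray('top',h,0.08)
r=cv2.minAreaRect((w[:,:2]*1000).astype(np.float32)); print(r); print(cv2.boxPoints(r))
# rib: dark blob top
big=cv2.resize(im[110:240,160:370],None,fx=3.8,fy=3.8,interpolation=cv2.INTER_CUBIC); cv2.imwrite('pics/crop0.png',big)
E
```

```text
((597.5286254882812, -8.075157165527344), (221.46746826171875, 140.42909240722656), 79.68614959716797)
[[ 508.62283 -104.44842]
 [ 646.7829  -129.59085]
 [ 686.43445   88.2981 ]
 [ 548.27435  113.44054]]
```

View pics/crop0.png

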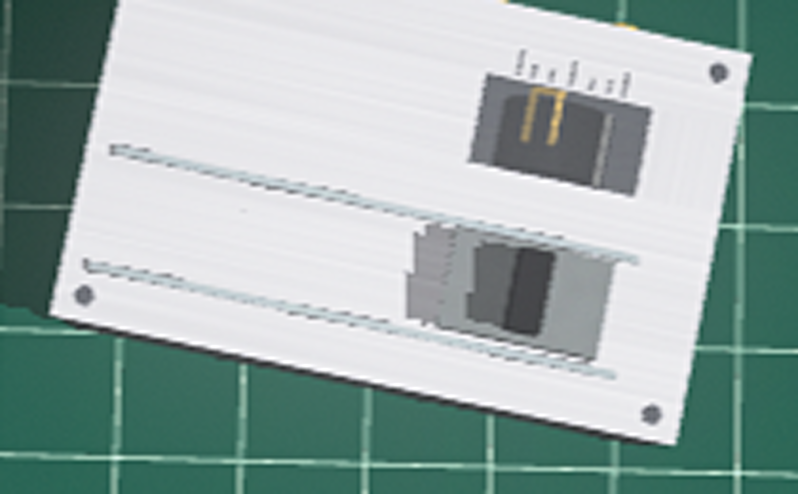

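Request:
drive_tool(
  motion=[
    [[0,0,0,-0.0226,-0.0209,0,0],[0,0,0,-0.0226,-0.0209,0,0],[0,0,0,-0.0226,-0.0209,0,0],[0,0,0,-0.0226,-0.0209,0,0],[0,0,0,-0.0226,-0.0209,0,0],[0,0,0,-0.0226,-0.0209,0,0],[0,0,0,-0.0226,-0.0209,0,0],[0,0,0,-0.0226,-0.0209,0,0],[0,0,0,-0.0226,-0.0209,0,0],[0,0,0,-0.0226,-0.0209,0,0],[0,0,0,-0.0226,-0.0209,0,0],[0,0,0,-0.0226,-0.0209,0,0]],
  ],
)

```text
clock: 1.1
tool_pos: [0.3944, 0.277, 0.4046]
tool_rot: [-180.0, -0.0, 159.5]
force: [0.6, 0.2, -0.0]
grip_width: 0.0102
```

Request:
drive_tool(
  motion=[
    [[0,0,0,-0.027,-0.025,0.005,0],[0,0,0,-0.027,-0.025,0.005,0],[0,0,0,-0.027,-0.025,0.005,0],[0,0,0,-0.027,-0.025,0.005,0],[0,0,0,-0.027,-0.025,0.005,0],[0,0,0,-0.027,-0.025,0.005,0],[0,0,0,-0.027,-0.025,0.005,0],[0,0,0,-0.027,-0.025,0.005,0],[0,0,0,-0.027,-0.025,0.005,0],[0,0,0,-0.027,-0.025,0.005,0],[0,0,-0.09,0,0,0,0],[0,0,-0.09,0,0,0,0]],
  ],
)

```text
clock: 2.1
tool_pos: [0.5594, -0.0531, 0.354]
tool_rot: [-179.9, -0.0, 169.7]
force: [0.9, 0.2, -0.2]
grip_width: 0.0004
```

```bash
python3 - <<'E'
from h import *
s=monitor.observe(); print(s['tool_pos'],s['tool_rot'],s['force'])
print(viewer.calibration('wrist'))
for n in('wrist','top','scene'): cv2.imwrite(f'pics/{n}1.png',viewer.capture(n))
E
```

```text
[ 0.55937707 -0.0531464   0.35395257] [-1.79907957e+02 -4.53351404e-02  1.69722204e+02] [ 0.87440163  0.20233782 -0.16652223]
{'K': array([[288.45422588,   0.        , 257.0561109 ],
       [  0.        , 288.45422588, 187.34013674],
       [  0.        ,   0.        ,   1.        ]]), 'pose': array([[ 0.17986915,  0.94884446,  0.25950197,  0.49200159],
       [ 0.98368946, -0.17310552, -0.04888276, -0.04122597],
       [-0.00146091,  0.26406185, -0.96450464,  0.3338685 ],
       [ 0.        ,  0.        ,  0.        ,  1.        ]])}
```

View pics/wrist1.png

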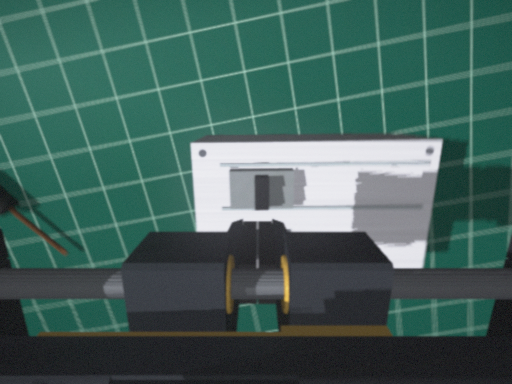

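View pics/scene1.png

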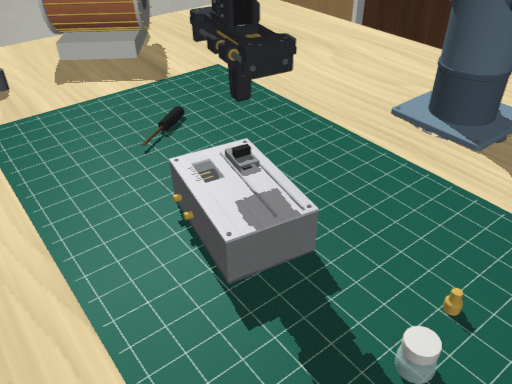

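```bash
python3 - <<'E'
from h import *
im=cv2.imread('pics/wrist1.png'); 
cv2.imwrite('pics/crop1.png',cv2.resize(im[125:275,180:330],None,fx=4,fy=4,interpolation=cv2.INTER_CUBIC))
cv2.imwrite('pics/crop1s.png',cv2.resize(cv2.imread('pics/scene1.png')[130:250,160:320],None,fx=4.5,fy=4.5,interpolation=cv2.INTER_CUBIC))
print(ray('wrist',[[192,142],[441,139]],.08))
R=np.array([[.9839,.179],[-.179,.9839]])
rib=ray('wrist',[[262,176],[262,209]],.106);print(rib)
print(proj('wrist',[[.5591,-.0519,.106]]),proj('top',[[.5591,-.0519,.106]]))
a=np.deg2rad(-10.31);R=np.array([[np.cos(a),-np.sin(a)],[np.sin(a),np.cos(a)]])
o=np.array([.5975,-.0081])
def W(x,y,z): return np.r_[o+R@[x/1000,y/1000],z/1000]
for n in('wrist','top','scene'):
  print(n,proj(n,[W(-70,-110,80),W(-70,110,80),W(70,-110,80),W(70,110,80),W(-44,-56,106),W(-44,-44,106),W(-16,-56,106),W(-16,-44,106)]).round(1).tolist())
E
```

```text
[[ 0.5092662  -0.09945405  0.08      ]
 [ 0.54627443  0.11520766  0.08      ]]
[[ 0.54447578 -0.04391104  0.106     ]
 [ 0.57239019 -0.04893658  0.106     ]]
[[255.62133189 194.67686398]] [[301.0606704  186.22407296]]
wrist [[187.1, 142.5], [438.1, 141.8], [196.4, 282.6], [415.4, 282.1], [248.1, 178.1], [262.9, 178.1], [248.5, 210.6], [262.8, 210.6]]
top [[337.3, 226.8], [173.1, 192.5], [357.4, 123.9], [195.9, 89.5], [303.5, 198.1], [294.3, 196.1], [307.9, 176.5], [298.6, 174.5]]
scene [[246.3, 138.1], [318.0, 208.6], [168.4, 158.7], [225.1, 241.1], [246.6, 142.6], [250.0, 146.1], [230.5, 147.0], [233.8, 150.5]]
```

View pics/crop1.png

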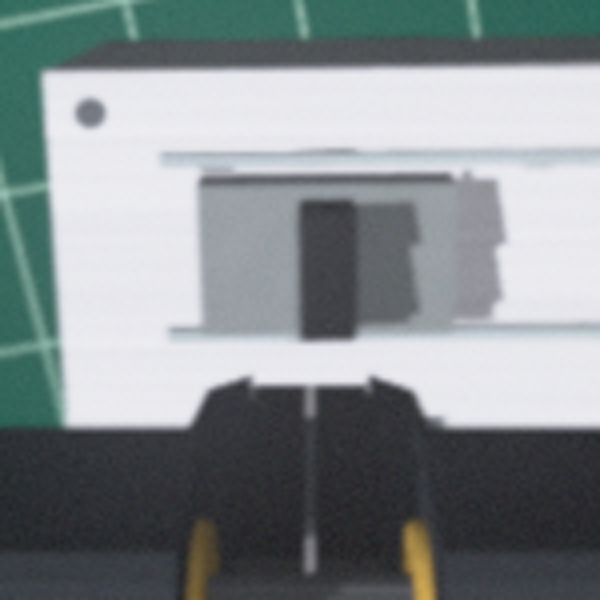

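View pics/crop1s.png

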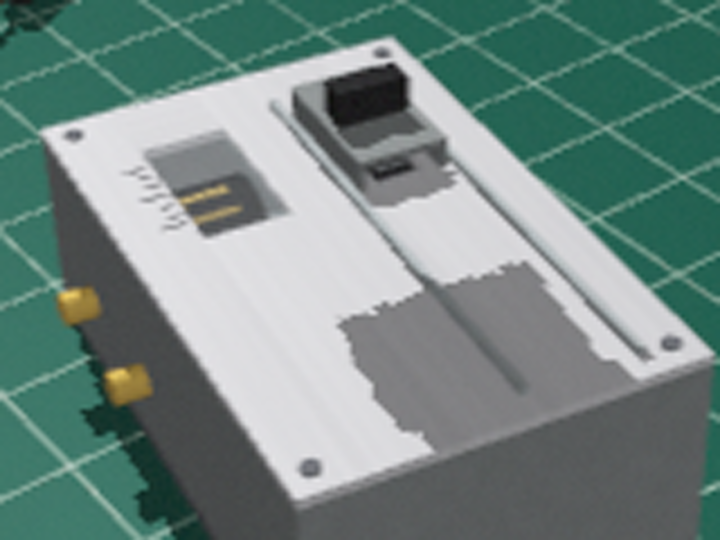

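Request:
drive_tool(
  motion=[
    [[0,0,0,0,-0.015,0.005,0],[0,0,0,0,-0.014,0.01,0],[0,0,0,0,0,0.02,0],[0,0,0,0,0,0.02,0],[0,0,0,0,0,0.02,0],[0,0,0,0,0,0.01,0],[0,0,0,0,0,0.006,0],[0,0,0,0,0,0,0]],
  ],
)

```text
clock: 2.92
tool_pos: [0.5537, -0.0784, 0.2629]
tool_rot: [-180.0, -0.1, 169.7]
force: [0.8, -0.5, -0.2]
grip_width: 0.0002
```

```bash
python3 - <<'E'
from h import *
s=monitor.observe(); print(s['tool_pos'],s['tool_rot'],s['force'])
for n in('wrist','scene'): cv2.imwrite(f'pics/{n}2.png',viewer.capture(n))
a=cv2.imread('pics/wrist2.png')[100:300,150:370]; b=cv2.imread('pics/scene2.png')[90:250,160:320]
cv2.imwrite('pics/c2.png',np.hstack([cv2.resize(a,(440,400)),cv2.resize(b,(360,400))][:2]))
E
```

```text
[ 0.5536654  -0.0784053   0.26292764] [-1.79988940e+02 -9.92516541e-02  1.69731108e+02] [ 0.81522712 -0.48833773 -0.18347834]
```

View pics/c2.png

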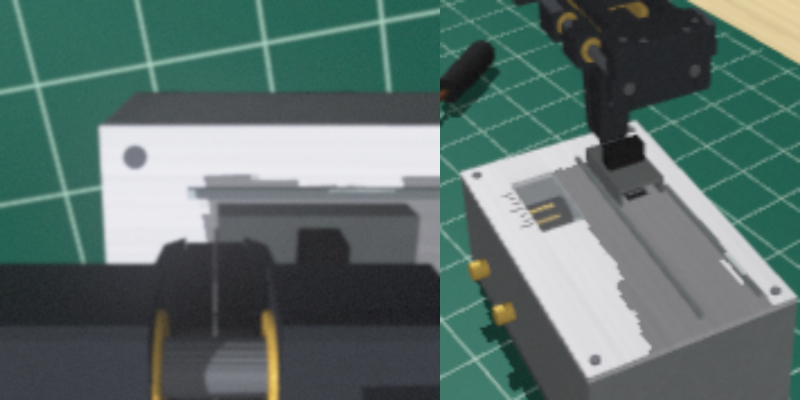

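Request:
drive_tool(
  motion=[
    [[0,0,0,0,0.004,0,0],[0,0,0,0,0.004,0,0],[0,0,0,0,0.004,0,0],[0,0,0,0,0.004,0,0],[0,0,0,0,0.006,0,0],[0,0,0,0,0.006,0,0],[0,0,0,0,0.006,0,0],[0,0,0,0,0.006,0,0],[0,0,0,0,0.006,0,0],[0,0,0,0,0.006,0,0],[0,0,0,0,0.006,0,0],[0,0,0,0,0.006,0,0]],
  ],
)

```text
clock: 4.02
tool_pos: [0.5655, -0.0153, 0.2637]
tool_rot: [-180.0, 0.0, 169.8]
force: [0.4, -1.9, 0.8]
grip_width: 0.0009
```

```bash
python3 - <<'E'
from h import *
s=monitor.observe(); print(s['tool_pos'],s['tool_rot'],s['force'])
for n in('wrist','scene'): cv2.imwrite(f'pics/{n}3.png',viewer.capture(n))
a=cv2.imread('pics/wrist3.png')[100:300,150:370]; b=cv2.imread('pics/scene3.png')[90:250,160:320]
cv2.imwrite('pics/c3.png',np.hstack([cv2.resize(a,(440,400)),cv2.resize(b,(360,400))][:2]))
E
```

```text
[ 0.56551513 -0.01527872  0.26371771] [-1.79997301e+02  8.69588922e-03  1.69762581e+02] [ 0.36792791 -1.93951741  0.78891478]
```

View pics/c3.png

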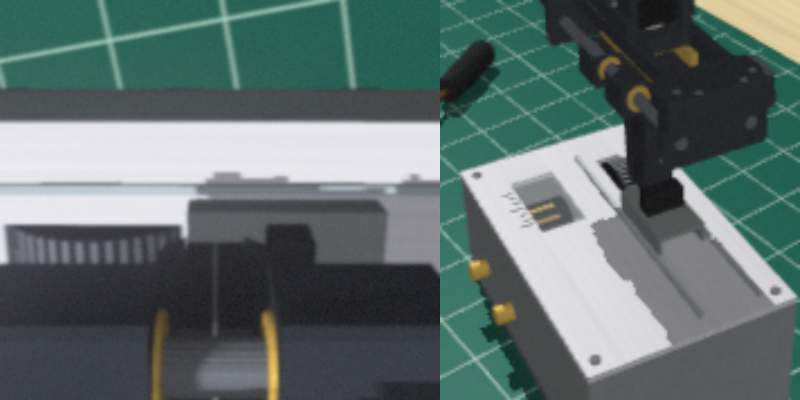

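Request:
drive_tool(
  motion=[
    [[0,0,0,0,0.005,0,0],[0,0,0,0,0.005,0,0],[0,0,0,0,0.005,0,0],[0,0,0,0,0.005,0,0],[0,0,0,0,0.003,0,0],[0,0,0,0,0.002,0,0],[0,0,0,0,0,0,0]],
  ],
)

```text
clock: 4.7
tool_pos: [0.5698, 0.0095, 0.2636]
tool_rot: [180.0, -0.0, 169.8]
force: [0.6, -0.4, 0.7]
grip_width: 0.0001
```

```bash
python3 - <<'E'
from h import *
s=monitor.observe(); print(s['tool_pos'],s['tool_rot'],s['force'])
for n in('wrist','scene'): cv2.imwrite(f'pics/{n}4.png',viewer.capture(n))
a=cv2.imread('pics/wrist4.png')[100:300,100:320]; b=cv2.imread('pics/scene4.png')[90:250,160:320]
cv2.imwrite('pics/c4.png',np.hstack([cv2.resize(a,(440,400)),cv2.resize(b,(360,400))][:2]))
E
```

```text
[0.56977204 0.00947959 0.26361149] [ 1.79977371e+02 -2.15799057e-02  1.69804844e+02] [ 0.58187044 -0.41936394  0.71173868]
```

View pics/c4.png

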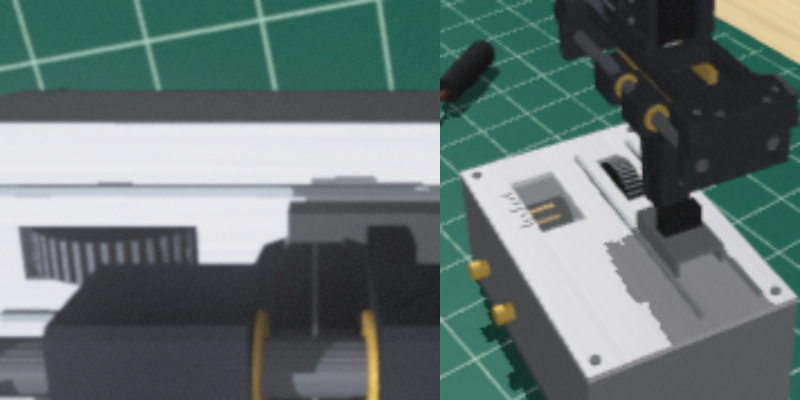

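Request:
drive_tool(
  motion=[
    [[0,0,0,0,0.002,0,0],[0,0,0,0,0.002,0,0],[0,0,0,0,0.001,0,0],[0,0,0,0,0,0,0]],
  ],
)

```text
clock: 5.13
tool_pos: [0.5706, 0.0122, 0.2638]
tool_rot: [-179.9, 0.0, 169.7]
force: [-0.8, -4.1, 1.5]
grip_width: 0.0008
```

Request:
drive_tool(
  motion=[
    [[0,0,0,0,-0.005,-0.004,0],[0,0,0,0,-0.01,-0.006,0],[0,0,0,0,-0.02,0,0],[0,0,0,0,-0.02,0,0],[0,0,0,0,-0.015,0,0],[0,0,0,0,-0.0067,0.006,0],[0,0,0,0,0,0.005,0],[0,0,0,0,0,0.003,0],[0,0,0,0,0,0,0]],
  ],
)

```text
clock: 5.88
tool_pos: [0.5569, -0.0605, 0.2588]
tool_rot: [180.0, -0.1, 169.8]
force: [-0.2, 0.2, 0.4]
grip_width: 0.0007
```

```bash
python3 - <<'E'
from h import *
s=monitor.observe(); print(s['tool_pos'],s['tool_rot'],s['force'])
for n in('wrist','scene'): cv2.imwrite(f'pics/{n}5.png',viewer.capture(n))
a=cv2.imread('pics/wrist5.png')[100:300,150:370]; b=cv2.imread('pics/scene5.png')[90:250,160:320]
cv2.imwrite('pics/c5.png',np.hstack([cv2.resize(a,(440,400)),cv2.resize(b,(360,400))][:2]))
E
```

```text
[ 0.55690689 -0.06052256  0.25878369] [ 1.79954207e+02 -8.99646090e-02  1.69843116e+02] [-0.20067246  0.24450447  0.4166405 ]
```

View pics/c5.png

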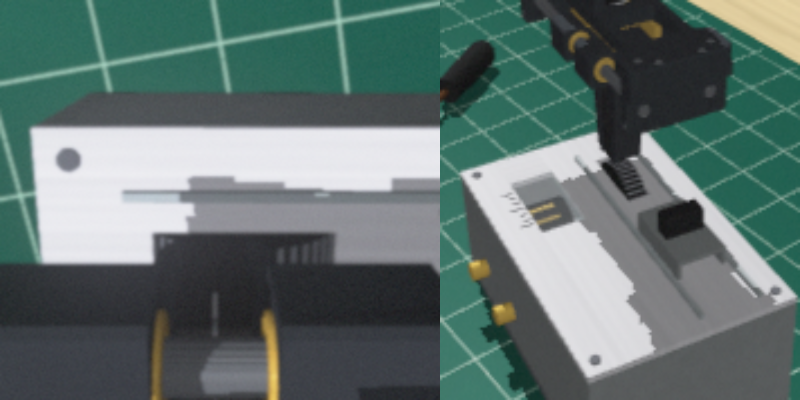

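Request:
drive_tool(
  motion=[
    [[0,0,0,0,0,0.002,0],[0,0,0,0,0,0.001,0],[0,0,0,0,0,0.001,0],[0,0,0,0,0,0,0]],
  ],
)

```text
clock: 6.32
tool_pos: [0.557, -0.0616, 0.2555]
tool_rot: [-180.0, -0.0, 169.8]
force: [0.1, -0.1, 0.5]
grip_width: 0.0006
```

Request:
drive_tool(
  motion=[
    [[0,0,0,0,0,0.001,0],[0,0,0,0,0,0.001,0],[0,0,0,0,0,0,0],[0,0,0,0,0,0,0]],
  ],
)

```text
clock: 6.65
tool_pos: [0.5572, -0.0618, 0.2539]
tool_rot: [180.0, 0.0, 169.8]
force: [0.1, -0.1, 3.8]
grip_width: 0.0001
```

Request:
drive_tool(
  motion=[
    [[0,0,0,0,0.001,0,0],[0,0,0,0,0.002,0,0],[0,0,0,0,0.002,0,0],[0,0,0,0,0.002,0,0],[0,0,0,0,0.002,0,0],[0,0,0,0,0.001,0,0],[0,0,0,0,0,0,0]],
  ],
)

```text
clock: 7.23
tool_pos: [0.559, -0.0515, 0.2538]
tool_rot: [180.0, 0.0, 169.8]
force: [-1.1, -0.4, 2.8]
grip_width: 0.0003
```

```bash
python3 - <<'E'
from h import *
s=monitor.observe(); print(s['tool_pos'],s['force'])
for n in('scene',): cv2.imwrite(f'pics/{n}6.png',viewer.capture(n))
b=cv2.imread('pics/scene6.png')[140:220,170:270]
cv2.imwrite('pics/c6.png',cv2.resize(b,None,fx=6,fy=6,interpolation=cv2.INTER_CUBIC))
E
```

```text
[ 0.55904665 -0.05151693  0.25379988] [-1.11304739 -0.42386285  2.83162021]
```

View pics/c6.png

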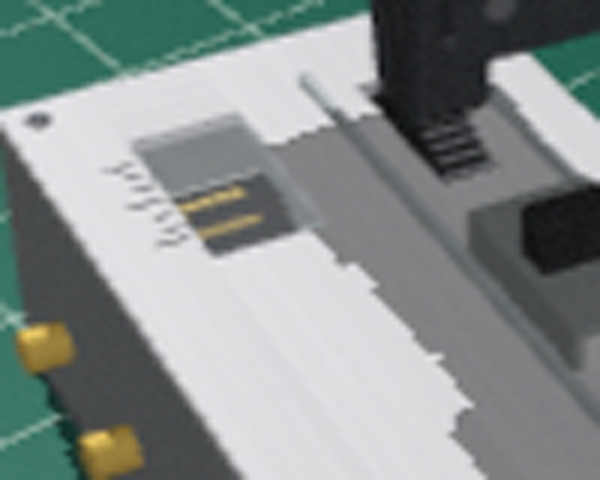

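Request:
drive_tool(
  motion=[
    [[0,0,0,0,0.001,0.0004,0],[0,0,0,0,0.002,0,0],[0,0,0,0,0.002,0,0],[0,0,0,0,0.002,0,0],[0,0,0,0,0.002,0,0],[0,0,0,0,0.002,0,0],[0,0,0,0,0.001,0,0],[0,0,0,0,0,0,0]],
  ],
)

```text
clock: 7.95
tool_pos: [0.5611, -0.0396, 0.2533]
tool_rot: [180.0, 0.0, 169.8]
force: [0.3, 0.3, 3.2]
grip_width: 0.0002
```

```bash
python3 - <<'E'
from h import *
s=monitor.observe(); print(s['tool_pos'],s['force'])
for n in('scene',): cv2.imwrite(f'pics/{n}7.png',viewer.capture(n))
b=cv2.imread('pics/scene7.png')[140:220,170:270]
cv2.imwrite('pics/c7.png',cv2.resize(b,None,fx=6,fy=6,interpolation=cv2.INTER_CUBIC))
E
```

```text
[ 0.56114207 -0.03958489  0.25332401] [0.34817672 0.26967453 3.19844657]
```

View pics/c7.png

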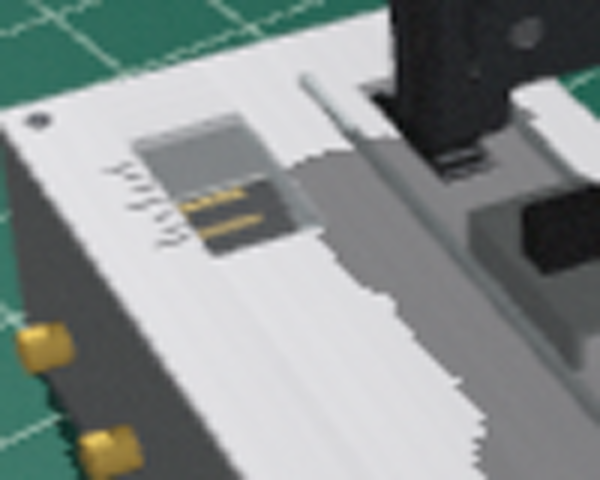

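```bash
python3 - <<'E'
from h import *
cv2.imwrite('pics/top7.png',viewer.capture('top'))
b=cv2.imread('pics/top7.png')[80:240,160:370]
a=cv2.imread('pics/scene2.png')[140:220,170:270]
cv2.imwrite('pics/c7t.png',cv2.resize(b,None,fx=3.7,fy=3.7,interpolation=cv2.INTER_CUBIC))
E
```

```text
(no output)
```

View pics/c7t.png

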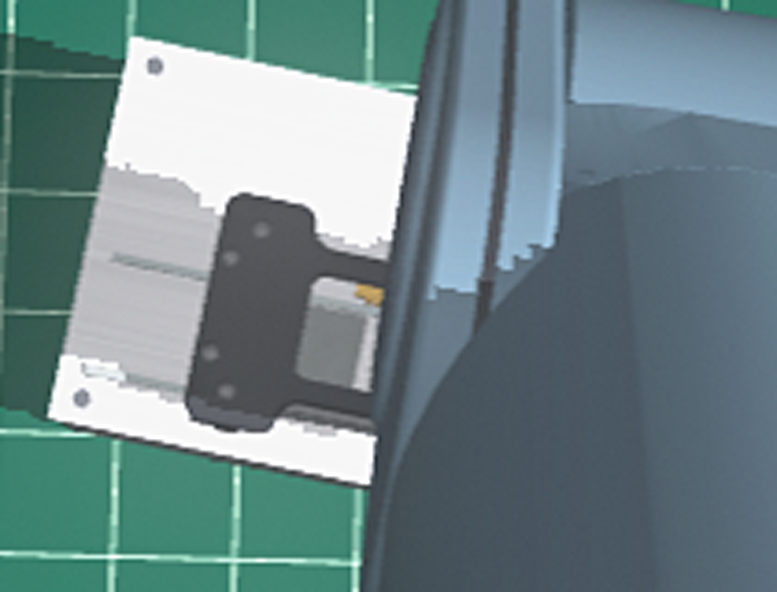

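```bash
python3 - <<'E'
from h import *
a=np.deg2rad(-10.2);R=np.array([[np.cos(a),-np.sin(a)],[np.sin(a),np.cos(a)]])
o=np.array([.5975,-.0075])
def W(x,y,z): return np.r_[o+R@[x/1000,y/1000],z/1000]
zc=56.
for th in(-1.2,-1,-.8,-.6,-.4,-.2,0,.3):
  P=[W(x,-50+20*np.sin(th),zc+20*np.cos(th)) for x in(12,44)]
  print(th,(((proj('scene',P)-[170,140])*6).round()).tolist(),'top0crop',((proj('top',P)-[160,110])*3.8).round().tolist())
E
```

```text
-1.2 [[255.0, 185.0], [144.0, 217.0]] top0crop [[594.0, 195.0], [611.0, 108.0]]
-1 [[257.0, 177.0], [145.0, 209.0]] top0crop [[591.0, 192.0], [608.0, 105.0]]
-0.8 [[260.0, 171.0], [148.0, 204.0]] top0crop [[585.0, 190.0], [603.0, 102.0]]
-0.6 [[264.0, 169.0], [151.0, 201.0]] top0crop [[578.0, 187.0], [595.0, 99.0]]
-0.4 [[269.0, 169.0], [155.0, 202.0]] top0crop [[569.0, 184.0], [586.0, 96.0]]
-0.2 [[275.0, 173.0], [160.0, 205.0]] top0crop [[559.0, 182.0], [576.0, 93.0]]
0 [[281.0, 179.0], [166.0, 212.0]] top0crop [[548.0, 179.0], [565.0, 91.0]]
0.3 [[290.0, 193.0], [175.0, 226.0]] top0crop [[531.0, 176.0], [549.0, 88.0]]
```

Request:
drive_tool(
  motion=[
    [[0,0,0,0,0,-0.004,0],[0,0,0,0,0,-0.003,0],[0,0,0,0,-0.012,0,0],[0,0,0,0,-0.012,0,0],[0,0,0,0,0,0.003,0],[0,0,0,0,0,0.002,0],[0,0,0,0,0,0.001,0],[0,0,0,0,0,0.001,0],[0,0,0,0,0,0,0]],
  ],
)

```text
clock: 8.8
tool_pos: [0.5566, -0.0639, 0.2532]
tool_rot: [-180.0, -0.0, 169.8]
force: [-2.6, -1.6, 4.5]
grip_width: 0.0005
```

Request:
drive_tool(
  motion=[
    [[0,0,0,0,0.001,0,0],[0,0,0,0,0.002,0,0],[0,0,0,0,0.002,0,0],[0,0,0,0,0.002,0,0],[0,0,0,0,0.002,0,0],[0,0,0,0,0.002,0,0],[0,0,0,0,0.001,0,0],[0,0,0,0,0,0,0]],
  ],
)

```text
clock: 9.47
tool_pos: [0.5589, -0.0514, 0.2533]
tool_rot: [180.0, -0.0, 169.8]
force: [-3.2, 0.6, 4.5]
grip_width: 0.0001
```

```bash
cat > look.py <<'E'
from h import *
import sys
i=sys.argv[1]
s=monitor.observe(); print(s['clock'],s['tool_pos'],s['force'])
cv2.imwrite(f'pics/scene{i}.png',viewer.capture('scene'))
b=cv2.imread(f'pics/scene{i}.png')[155:190,185:250]
cv2.imwrite(f'pics/c{i}.png',cv2.resize(b,None,fx=10,fy=10,interpolation=cv2.INTER_CUBIC))
E
python3 look.py 8
```

```text
9.4667 [ 0.55887752 -0.05140619  0.25332679] [-3.15515375  0.60038416  4.51426631]
```

View pics/c8.png

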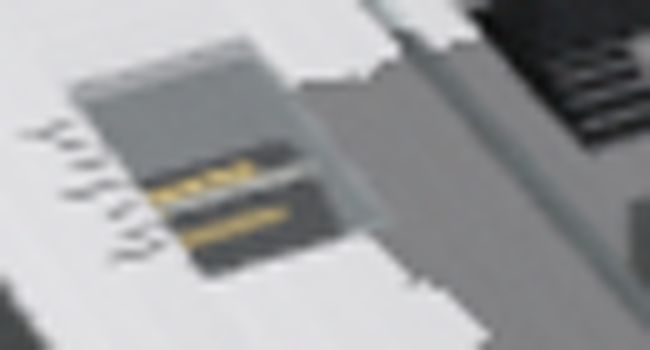

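Request:
drive_tool(
  motion=[
    [[0,0,0,0,0.001,0,0],[0,0,0,0,0.001,0,0],[0,0,0,0,0.001,0,0],[0,0,0,0,0,0,0],[0,0,0,0,0,-0.004,0],[0,0,0,0,0,-0.004,0]],
  ],
)

```text
clock: 10.02
tool_pos: [0.5597, -0.0488, 0.2614]
tool_rot: [180.0, 0.0, 169.8]
force: [0.6, -0.8, -0.6]
grip_width: 0.0003
```

```bash
python3 look.py 9
```

```text
10.0167 [ 0.55966687 -0.04884949  0.26138889] [ 0.59089055 -0.82067049 -0.62011876]
```

View pics/c9.png

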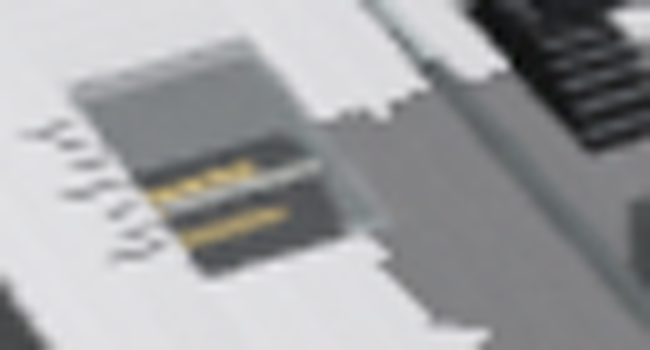

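Request:
drive_tool(
  motion=[
    [[0,0,0,0,0,-0.02,0],[0,0,0,0,0,-0.03,0],[0,0,0,-0.03,0,-0.01,0],[0,0,0,-0.035,0,0,0],[0,0,0,-0.035,0,0,0],[0,0,0,-0.025,0,0,0],[0,0,0,0,0,0,0]],
  ],
)

```text
clock: 10.65
tool_pos: [0.6861, -0.0718, 0.3216]
tool_rot: [-180.0, 0.3, 169.8]
force: [-1.0, 0.8, 0.1]
grip_width: 0.0003
```

```bash
cat > lookw.py <<'E'
from h import *
import sys
i=sys.argv[1]
s=monitor.observe(); print(s['clock'],s['tool_pos'],s['force'])
cv2.imwrite(f'pics/wrist{i}.png',viewer.capture('wrist'))
b=cv2.imread(f'pics/wrist{i}.png')[90:240,160:360]
cv2.imwrite(f'pics/w{i}.png',cv2.resize(b,None,fx=4,fy=4,interpolation=cv2.INTER_CUBIC))
E
python3 lookw.py 10
```

```text
10.65 [ 0.68609951 -0.07181717  0.32155647] [-1.0376594   0.82781753  0.11563565]
```

View pics/w10.png

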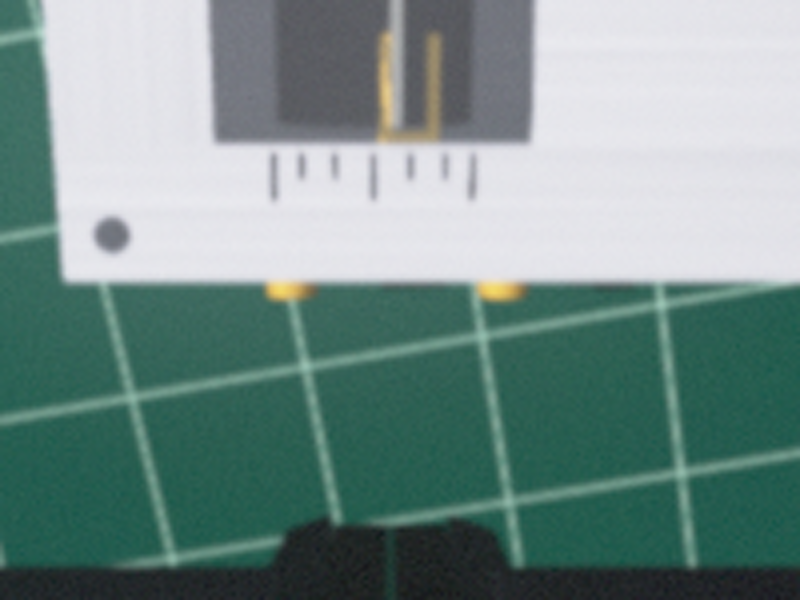

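Request:
drive_tool(
  motion=[
    [[0,0,0,0.03,-0.003,0,0],[0,0,0,0.035,0,0,0],[0,0,0,0.035,0,0,0],[0,0,0,0.027,0,0.005,0],[0,0,0,0,0,0.025,0],[0,0,0,0,0,0.025,0],[0,0,0,0,0,0.008,0],[0,0,0,0,0,0.002,0],[0,0,0,0,0,0,0]],
  ],
)

```text
clock: 11.45
tool_pos: [0.5567, -0.0516, 0.2564]
tool_rot: [-180.0, -0.0, 169.8]
force: [0.3, -0.3, -0.5]
grip_width: 0.0003
```

Request:
drive_tool(
  motion=[
    [[0,0,0,-0.002,0,0.001,0],[0,0,0,0,0,0.001,0],[0,0,0,0,0,0.001,0],[0,0,0,0,0,0,0]],
  ],
)

```text
clock: 11.78
tool_pos: [0.5596, -0.0521, 0.2541]
tool_rot: [180.0, 0.1, 169.8]
force: [0.9, -1.0, 2.2]
grip_width: 0.0004
```

Request:
drive_tool(
  motion=[
    [[0,0,0,0,0,0.0004,0],[0,0,0,0,0.001,0,0],[0,0,0,0,0.001,0,0],[0,0,0,0,0.001,0,0],[0,0,0,0,0.0005,0,0],[0,0,0,0,0,0,0],[0,0,0,0,0,0,0]],
  ],
)

```text
clock: 12.37
tool_pos: [0.56, -0.0486, 0.2533]
tool_rot: [180.0, 0.1, 169.8]
force: [2.8, -1.5, 5.6]
grip_width: 0.0003
```

```bash
python3 look.py 11
```

```text
12.3667 [ 0.56001014 -0.04855513  0.25328822] [ 2.81880144 -1.52946638  5.56829743]
```

View pics/c11.png

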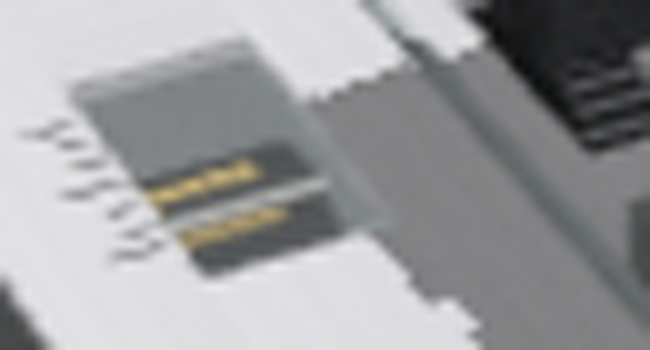

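Request:
drive_tool(
  motion=[
    [[0,0,0,0,0,-0.004,0],[0,0,0,0,0,-0.02,0],[0,0,0,0,0,-0.03,0],[0,0,0,-0.03,0,-0.012,0],[0,0,0,-0.03,0,0,0],[0,0,0,-0.03,0,0,0],[0,0,0,-0.025,0,0,0],[0,0,0,0,0,0,0]],
  ],
)

```text
clock: 13.08
tool_pos: [0.6747, -0.0691, 0.3178]
tool_rot: [-180.0, -0.1, 169.8]
force: [-1.3, 0.1, -0.2]
grip_width: 0.0007
```

```bash
python3 lookw.py 12
```

```text
13.0833 [ 0.67465397 -0.06910335  0.31782286] [-1.32092281  0.14193414 -0.15853619]
```

View pics/w12.png

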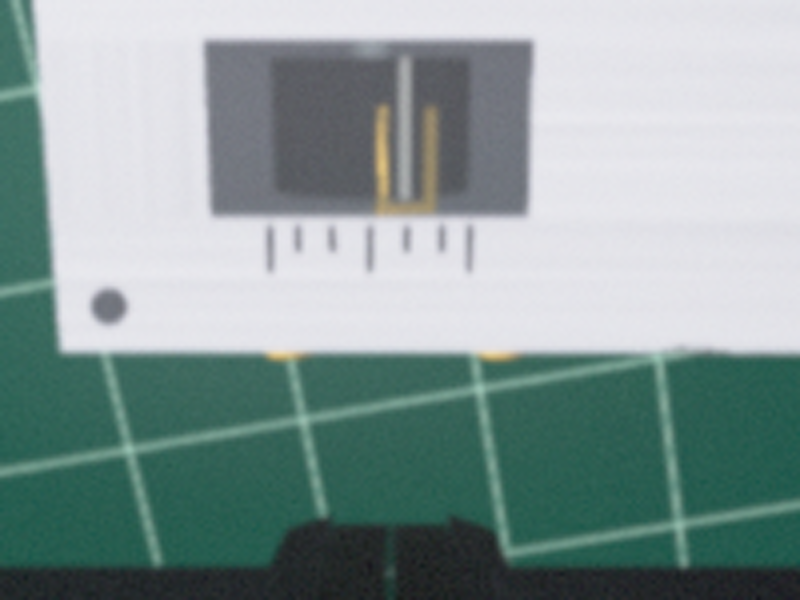

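Request:
drive_tool(
  motion=[
    [[0,0,0,0.017,0.017,0,0],[0,0,0,0.025,0.025,0,0],[0,0,0,0.025,0.025,0,0],[0,0,0,0.025,0.025,0,0],[0,0,0,0.025,0.025,0,0],[0,0,0,0,0,0.01,0],[0,0,0,0,0,0.02,0],[0,0,0,0,0,0.015,0],[0,0,0,0,0,0.007,0],[0,0,0,0,0,0,0]],
  ],
)

```text
clock: 13.97
tool_pos: [0.5763, 0.0668, 0.265]
tool_rot: [-179.9, -0.3, 169.8]
force: [-0.6, 0.1, 0.4]
grip_width: 0.0006
```

```bash
python3 - <<'E'
from h import *
s=monitor.observe(); print(s['tool_pos'],s['force'])
for n in('wrist','scene'): cv2.imwrite(f'pics/{n}13.png',viewer.capture(n))
a=cv2.imread('pics/wrist13.png')[100:300,150:370]; b=cv2.imread('pics/scene13.png')[90:250,180:340]
cv2.imwrite('pics/c13.png',np.hstack([cv2.resize(a,(440,400)),cv2.resize(b,(360,400))]))
E
```

```text
[0.57627401 0.06681698 0.26496299] [-0.60333896  0.06150448  0.39646009]
```

View pics/c13.png

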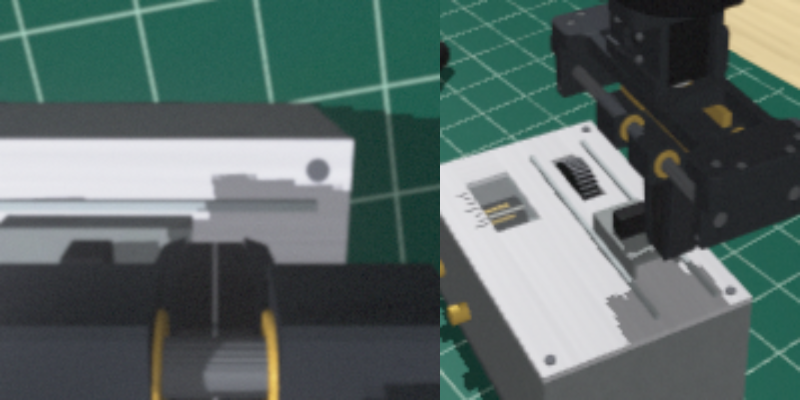

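Request:
drive_tool(
  motion=[
    [[0,0,0,-0.003,-0.004,0.001,0],[0,0,0,0,-0.005,0,0],[0,0,0,0,-0.006,0,0],[0,0,0,0,-0.007,0,0],[0,0,0,0,-0.007,0,0],[0,0,0,0,-0.007,0,0],[0,0,0,0,-0.007,0,0],[0,0,0,0,-0.007,0,0],[0,0,0,0,-0.007,0,0],[0,0,0,0,-0.007,0,0],[0,0,0,0,-0.007,0,0],[0,0,0,0,-0.006,0,0]],
  ],
)

```text
clock: 15.07
tool_pos: [0.5674, -0.0103, 0.2659]
tool_rot: [-180.0, 0.0, 169.7]
force: [1.5, 0.8, 0.8]
grip_width: 0.0005
```

Request:
drive_tool(
  motion=[
    [[0,0,0,0,-0.004,0.002,0],[0,0,0,0,-0.004,0,0],[0,0,0,0,-0.003,0,0],[0,0,0,0,-0.003,0,0],[0,0,0,0,-0.002,0,0],[0,0,0,0,-0.002,0,0],[0,0,0,0,0,0,0]],
  ],
)

```text
clock: 15.65
tool_pos: [0.5641, -0.0275, 0.2638]
tool_rot: [-180.0, -0.0, 169.7]
force: [0.0, 0.4, -0.4]
grip_width: 0.0001
```

Request:
drive_tool(
  motion=[
    [[0,0,0,0,-0.001,0,0],[0,0,0,0,-0.001,0,0],[0,0,0,0,-0.001,0,0],[0,0,0,0,0,0,0]],
  ],
)

```text
clock: 15.98
tool_pos: [0.5636, -0.0301, 0.2638]
tool_rot: [-180.0, -0.0, 169.8]
force: [0.0, 1.3, -0.2]
grip_width: 0.0007
```

Request:
drive_tool(
  motion=[
    [[0,0,0,0,-0.001,0,0],[0,0,0,0,-0.001,0,0],[0,0,0,0,-0.001,0,0],[0,0,0,0,0,0,0]],
  ],
)

```text
clock: 16.32
tool_pos: [0.5632, -0.0326, 0.2639]
tool_rot: [180.0, -0.0, 169.8]
force: [-0.5, 2.4, -0.5]
grip_width: 0.0008
```

Request:
drive_tool(
  motion=[
    [[0,0,0,0,-0.001,0,0],[0,0,0,0,-0.001,0,0],[0,0,0,0,-0.001,0,0],[0,0,0,0,0,0,0]],
  ],
)

```text
clock: 16.65
tool_pos: [0.563, -0.0333, 0.2639]
tool_rot: [179.8, -0.0, 169.9]
force: [0.6, 10.4, 0.1]
grip_width: 0.0005
```

```bash
python3 - <<'E'
from h import *
s=monitor.observe(); print(s['tool_pos'],s['force'])
for n in('wrist','scene'): cv2.imwrite(f'pics/{n}14.png',viewer.capture(n))
a=cv2.imread('pics/wrist14.png')[100:300,150:370]; b=cv2.imread('pics/scene14.png')[90:250,180:340]
cv2.imwrite('pics/c14.png',np.hstack([cv2.resize(a,(440,400)),cv2.resize(b,(360,400))]))
E
```

```text
[ 0.56300428 -0.03331908  0.26389198] [ 0.61207983 10.40911689  0.1463382 ]
```

View pics/c14.png

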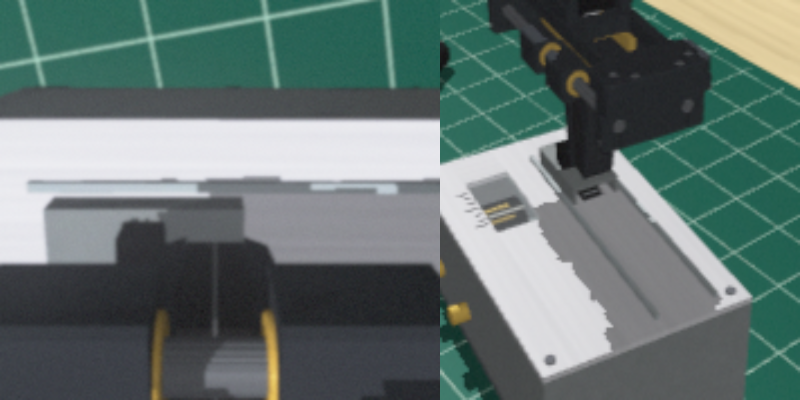

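Request:
drive_tool(
  motion=[
    [[0,0,0,0,0.004,0,0],[0,0,0,0,0.006,0,0],[0,0,0,0,0,-0.02,0],[0,0,0,0,0,-0.035,0],[0,0,0,-0.02,-0.008,0,0],[0,0,0,-0.03,-0.01,0,0],[0,0,0,-0.03,-0.01,0,0],[0,0,0,-0.03,0,0,0],[0,0,0,0,0,0,0]],
  ],
)

```text
clock: 17.5
tool_pos: [0.6716, -0.0757, 0.3193]
tool_rot: [-179.9, 0.3, 169.6]
force: [-1.0, 1.2, 0.6]
grip_width: 0.0003
```

```bash
python3 - <<'E'
from h import *
s=monitor.observe(); print(s['tool_pos'],s['force'])
for n in('wrist','scene'): cv2.imwrite(f'pics/{n}15.png',viewer.capture(n))
a=cv2.imread('pics/wrist15.png')[60:240,160:360]; b=cv2.imread('pics/scene15.png')[90:250,180:340]
cv2.imwrite('pics/c15.png',np.hstack([cv2.resize(a,(440,396),interpolation=cv2.INTER_CUBIC),cv2.resize(b,(360,396))]))
E
```

```text
[ 0.6715628  -0.07567156  0.31934532] [-1.04482577  1.17706485  0.56767675]
```

View pics/c15.png

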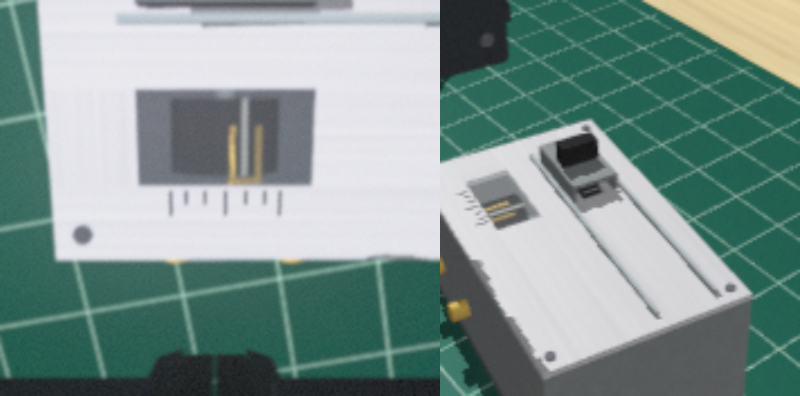

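```bash
python3 - <<'E'
from h import *
a=cv2.imread('pics/scene1.png',0)[135:180,215:265].astype(np.float32); b=cv2.imread('pics/scene15.png',0)[135:180,215:265].astype(np.float32)
print(cv2.phaseCorrelate(a,b), abs(a-b).mean())
E
```

```text
((-0.29935399943042285, 0.32662080636806223), 0.9591460259755452) 4.9364443
```

```bash
python3 - <<'E'
from h import *
A=cv2.imread('pics/scene1.png',0);B=cv2.imread('pics/scene15.png',0)
for n,I in(('a',A),('b',B)):
    m=(I[138:165,225:260]<70).astype(np.uint8); k,l,s,c=cv2.connectedComponentsWithStats(m)
    j=1+s[1:,4].argmax(); print(n,s[j],c[j])
x=np.vstack([A[135:180,215:275],B[135:180,215:275]]);cv2.imwrite('pics/ab.png',cv2.resize(x,None,fx=6,fy=6,interpolation=cv2.INTER_NEAREST))
E
```

```text
a [  7   6  19  15 189] [15.96296296 13.04232804]
b [  7   6  18  14 193] [15.40414508 12.43005181]
```

View pics/ab.png

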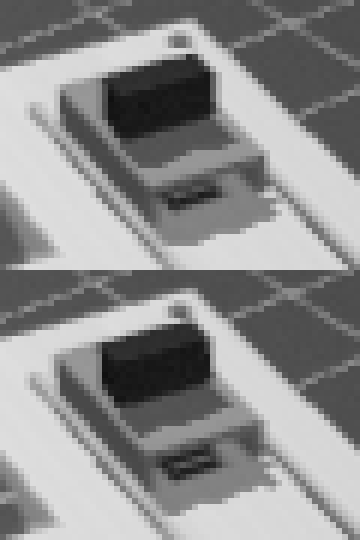

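```bash
python3 -c "
from rig import close_job, monitor
print(monitor.observe()['force']); print(close_job())"
```

```text
[0.79227305 0.6667809  0.93019638]
the job is handed in; nothing more can be done
None
```

The dial is set, the cover is back home over the wheel, and the job is handed in at about 17.6 s on the robot's clock. I touched nothing else on the bench.

- **Cover off:** I pushed it by its rib with the closed fingers until it reached the open stop, at about 4 N.
- **Wheel:** Three short fingertip strokes turned it. Pressing force was mostly 2.5 to 5 N, reaching about 5.6 N at the end of the last stroke.
- **Dial:** The wrist camera, looking nearly straight down, showed the white line about 0.4 mm short of the middle of the fork. That puts the wheel at about 0.28 rad against the 0.30 target. After the cover was closed, the line was still between the prongs.
- **Cover back:** I pushed it until it stopped hard at about 10 N, then backed the fingers clear.

**Checks that disagreed:**
- The scene camera puts the rib about 2 mm nearer the closed end than in the pictures before I moved it. The likeliest reason is that the cover was not fully shut to begin with.
- One 3 mm stroke seemed to turn the wheel hardly at all, so I measured from above and made one more short stroke.

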